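# Pack a second layer of printed covers over a separator

### The job

Pack the second layer of printed covers: lay the cardboard separator sheet flat on the layer already in the black packing tray, then take the long and the short rectangular cover from the printer's build plate and set each on the sheet directly above its like, flat and squarely between the tray's corner guides. Set things down rather than dropping them, and leave the round hand-wheel, the bottle and the scraper where they are.

Things in the scene. Friction and masses are not known exactly. Their poses are not given: they have to be found in the camera images.
- tray: Black packing tray, fixed, at any yaw: base 182 x 80 x 6 mm, four L-shaped corner guides to 58 mm above the bench, the top 14 mm flared outward. Between guides: 166 mm (x) by 66 mm (y); long sides open for the middle 146 mm. Origin: centre of underside, on the bench; x along its length towards the long cover, z up. Tops above bench: base 6, first layer 22, sheet 27, second layer 43 mm.
- lower_long_c (a point): Centre (half-way up) of the long cover already in the tray: printed white plastic, 90 x 56 x 16 mm, hexagon pattern on top, loose, about 55 g; x along its 90 mm, z up. It lies on the tray base with its centre at about tray x = +33 mm, y = 0.
- lower_short_c (a point): Centre (half-way up) of the short cover already in the tray: printed white plastic, 60 x 56 x 16 mm, four slots on top, loose, about 38 g; x along its 60 mm, z up. It lies on the tray base with its centre at about tray x = -48 mm, y = 0.
- sheet_c (a point): Centre (half-way up) of the separator: one stiff brown cardboard sheet 154 x 60 x 5 mm, loose, about 35 g; x along its 154 mm, y along its 60 mm, z up. It starts flat on top of the carton and overhangs it by 7 mm or more on both long sides, so fingers can reach past both edges. In the tray it has about 6 mm of play lengthwise and 3 mm sideways each way.
- carton: Narrow white and grey carton, fixed to the bench, 34 x 120 x 40 mm (x, y, z), under the separator sheet. Origin: centre of its underside, on the bench.
- plate: Dark steel build plate taken off the printer, fixed flat on the bench, 250 x 220 x 3 mm (x, y, z). Origin: centre of its underside, on the bench. The long cover, the short cover and the hand-wheel lie on it, in any order of places.
- long_c (a point): Centre (half-way up) of the long cover to be packed: printed white plastic, 90 x 56 x 16 mm, hexagon pattern on top, loose, about 55 g (varies); x along its 90 mm, y along its 56 mm, z up. Starts flat on the build plate (top 19 mm above the bench).
- short_c (a point): Centre (half-way up) of the short cover to be packed: printed white plastic, 60 x 56 x 16 mm, four slots on top, loose, about 38 g (varies); x along its 60 mm, y along its 56 mm (the slots run along y), z up. Starts flat on the build plate (top 19 mm above the bench).
- wheel_c (a point): Bystander: centre (half-way up) of a printed white plastic hand-wheel, 72 mm across, 20 mm high, loose on the build plate; not to be packed.
- bottle: Bystander: white bottle with a blue cap, 56 mm across, 115 mm high, standing loose on the bench 125 to 145 mm from the carton's centre, on its side away from the robot. Origin: centre of its underside.
- scraper: Bystander: flat scraper with a wooden handle, 160 mm long, lying loose on the bench 118 to 128 mm from the carton's centre, on its side towards the robot. Origin: near its middle, on its underside.
- sheet: The separator sheet as a body; origin at the centre of its underside, axes as sheet_c.
- long: The long cover to be packed as a body; origin at the centre of its underside, axes as long_c.
- short: The short cover to be packed as a body; origin at the centre of its underside, axes as short_c.
Mind the look-alikes: they are no part of the job. What is shaped like the short but pink is not meant.

How it is judged:
By the outcome, as a careful person would: the job done as asked, in the order asked, and still so for the second after the job is handed in, with the robot touching nothing.
It also fails if it takes over 69 s, if anything falls off the work surface, if the arm or the gripper's body presses on something with over 40 N, if the wrist force passes 120 N, or if a joint passes its speed limit or range.

### The arm

A 6-joint arm with a two-finger parallel gripper is mounted at the origin on the work surface. World frame = base frame: x ahead of the robot, y to its left, z up, the work surface at z = 0. Lengths are in mm, angles in rad, forces in N, time in s.
With the tool pointing down it reaches from about 250 to 800 mm from the base axis. Payload 3.9 kg.
Tool frame: the origin (TCP) lies where the fingers leave the gripper's body, on its centre line; the fingertips stand 73 mm ahead of it and the grasp point (between the pads) lies 54 mm ahead of it; z points along the fingers, y is the line along which they close (so a half turn about z gives the same grasp; the last joint's range is limited). The gripper opens to 85 mm and grips with 20 to 120 N. Pads are 22 mm wide; open, the fingers measure 114 mm over their backs; the gripper's body (76 mm by 85 mm) begins 54 mm behind the grasp point. The pads swing forward as they close: fully open they stand 13 mm farther back than shut.
Start: joints at [-1.267, 0.26, -0.138, 1.173, 0, 1.571], TCP at [157.048, -500.95, 303.904] pointing down, gripper open.
Joint ranges: [-2.78, 2.78], [-0.83, 1.72], [-1.28, 1.37], [-1.9, 2.12], [-1.57, 1.48], [-3.14, 3.14]. Speed limits (rad/s): [2.57, 2.57, 3.14, 3.14, 3.14, 3.14].

### API

Orientations are given as a unit quaternion [x, y, z, w].
In Python, from station import manip gives the robot as it stands.
- The arm moves only by the shell command python3 -m pendant 'ROWS'. ROWS is JSON, one flat list of numbers, 5 for each row, row after row: the shift along the tool's x, y, z in units of 30 mm (1.0 is 30 mm), then the turn about the tool's z in units of 0.12 rad (1.0 is 0.12 rad), then the gripper command: -1 is shut, 1 is fully open, values between are in proportion. A call has exactly 8 rows; each row shifts and turns the commanded pose from where the row before left it, along the tool's axes as they then stand; what a row does not reach is not made up. A row lasts 1/10 s, in which the tool goes at most 50 mm and 8.59 degrees, less where a joint would pass 70% of its speed; a pose out of reach is approached as far as the arm can. A call with a number of a shift or a turn outside -1 to 1 is refused whole. A call with a gripper value outside its range is refused whole. The fingers move at their own pace and stop on an object; the grip force is fixed at half the most. Time passes only in rows, so rows that do not move let the fingers close, or fill a call up. It gives the time, the measured TCP pose, the force, the opening and the grip force at its end, in the units of the state.
- manip.get_obs(): the state, without advancing time (a new reading comes with each control period).
- manip.grab_frame(name): name is "side" or "top" or "wrist"; returns a dict with "pixels" (400x640x3 uint8, red, green, blue), "mtx" (3x3 intrinsics, pixels), "rvec" (rotation vector, rad) and "tvec" (3), from world to camera coordinates, as OpenCV has them. Camera axes: x right, y down, z forward; pixel columns grow to the right and rows downward; lengths in mm; the calibration is good to about 2 mm. A picture is of the moment at which its call begins. There is no depth.
- manip.hand_in(): hands the job in; it is judged then, once.
The state is a dict: "clock": time; "qpos": joint angles; "joint_velocities": joint speeds; "joint_efforts": joint torques, N m; "position": TCP position; "tool_rot": TCP orientation; "contact_force": force on the tool from outside, world axes, zero at the start; "wrist_torque": the same for the moment, N m; "width": finger opening in mm; "grip_force": force on a finger pad.
Only numpy, scipy, OpenCV 4.12 (cv2) and the standard library are available. Lean on these libraries where they do the work, as an engineer would, in place of code of your own. Each camera call takes 0.05 s, during which the arm holds its last target. There are 200 camera calls.

## Working session

There is one attempt and no reset: what is moved stays moved. The work goes in short steps, Python scripts to look and compute and a shell command to move; the robot and the scene stay as the last step left them, time stands still between calls to the robot, and variables do not carry over. Pictures are saved under pics/ and viewed, at most 10 in all, crops included, and the job is handed in when it is done.

```bash
ls; mkdir -p pics
cat > h.py <<'E'
import numpy as np, cv2
from station import manip
def cam(n):
    f=manip.grab_frame(n); R,_=cv2.Rodrigues(np.array(f["rvec"],float)); return f["pixels"],np.array(f["mtx"],float),R,np.array(f["tvec"],float).ravel()
def ray(c,uv,z):
    _,K,R,t=c; uv=np.atleast_2d(np.array(uv,float)); d=np.linalg.inv(K)@np.c_[uv,np.ones(len(uv))].T
    d=(R.T@d).T; o=-R.T@t; s=(z-o[2])/d[:,2]; return o+d*s[:,None]
def proj(c,P):
    _,K,R,t=c; p=(K@(R@np.atleast_2d(P).T+t[:,None])).T; return p[:,:2]/p[:,2:]
def save(n,im): cv2.imwrite("pics/"+n+".png",np.ascontiguousarray(im[...,::-1]))
E
python3 - <<'E'
from h import *
print(manip.get_obs())
ims=[]
for n in("top","side"):
    c=cam(n); save(n,c[0]); print(n,c[1].round(1).tolist(),(-c[2].T@c[3]).round(),c[2].round(2).tolist())
c=cam("wrist"); save("wrist",c[0]);print((-c[2].T@c[3]).round(),c[2].round(2).tolist())
E
```

```text
pics
{'clock': 0.0, 'qpos': array([-1.26701873e+00,  2.60654684e-01, -1.39399019e-01,  1.17268121e+00,
        1.48740300e-05,  1.57077619e+00]), 'joint_velocities': array([-3.34833077e-04, -4.12070580e-04,  4.05116530e-04,  9.73289502e-05,
       -1.71805787e-03, -1.25068869e-04]), 'joint_efforts': array([-2.89860345e-04, -4.05677783e+01,  2.53922188e+01,  1.85960328e-02,
       -3.88622002e-04, -2.99517041e-06]), 'position': array([ 156.88134791, -500.43829219,  303.06880617]), 'tool_rot': array([ 9.88485069e-01,  1.51315328e-01, -1.39298527e-04, -9.59261951e-04]), 'contact_force': array([-0.45932821, -0.95525529, -0.42056051]), 'wrist_torque': array([-1.35538718e-02, -9.50880137e-05,  6.65323498e-03]), 'grip_force': 0.0, 'width': 85.75217069914758}
top [[490.4, 0.0, 314.5], [0.0, 490.4, 194.6], [0.0, 0.0, 1.0]] [ 435.   36. 1420.] [[0.02, -1.0, -0.0], [-1.0, -0.02, -0.06], [0.06, 0.0, -1.0]]
side [[451.2, 0.0, 318.5], [0.0, 451.2, 195.8], [0.0, 0.0, 1.0]] [369. 750. 860.] [[-0.97, -0.24, 0.01], [-0.18, 0.71, -0.68], [0.15, -0.66, -0.73]]
[ 236. -476.  373.] [[0.3, -0.95, -0.0], [-0.9, -0.28, 0.32], [-0.31, -0.09, -0.95]]
```

View pics/top.png

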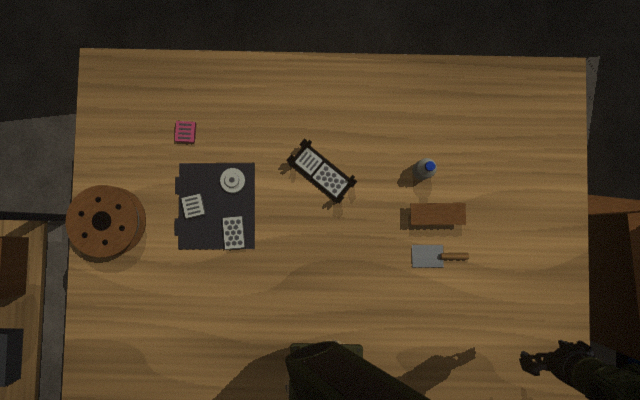

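View pics/side.png

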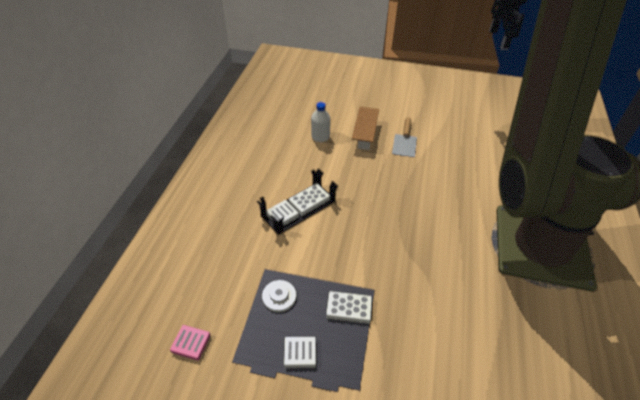

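The top view shows these candidates:
- Short cover: white with 4 slots at (192,206). The pink one at (185,132) is the look-alike, and another is already in the tray at (309,161).
- Long cover: hexagon pattern at (233,233), with another in the tray at (330,180).
- Round wheel at (232,180).
- Sheet: brown rectangle at (438,214). Its neighbours are the scraper (440,257) and the bottle (427,168).

I choose the sheet at (438,214), the long cover at (233,233) and the white short cover at (192,206).

Run:
```python
from h import *
c=cam("top"); im=c[0]
save("crop",cv2.resize(im[115:275,165:485],None,fx=2.5,fy=2.5,interpolation=cv2.INTER_CUBIC))
big=cv2.resize(im,None,fx=4,fy=4,interpolation=cv2.INTER_CUBIC)
hsv=cv2.cvtColor(big,cv2.COLOR_RGB2HSV)
def rects(m,z,name,box,close=9):
    x0,y0,x1,y1=[4*v for v in box]; k=np.zeros(m.shape,np.uint8); k[y0:y1,x0:x1]=m[y0:y1,x0:x1]
    k=cv2.morphologyEx(k,cv2.MORPH_CLOSE,np.ones((close,close)))
    cs,_=cv2.findContours(k,cv2.RETR_EXTERNAL,cv2.CHAIN_APPROX_NONE)
    for q in cs:
        if cv2.contourArea(q)<1500: continue
        uv=(q[:,0,:]+.5)/4-.5
        P=ray(c,uv,z)[:,:2].astype(np.float32); r=cv2.minAreaRect(P); print(name,np.round(r[0],1),np.round(r[1],1),round(r[2],1),proj(c,[*r[0],z]).round(0))
w=((hsv[...,2]>110)&(hsv[...,1]<60)).astype(np.uint8)*255
rects(w,19,"plate",(175,160,260,255)); rects(w,22,"tray",(280,135,360,205))
print(im[214,438],im[208,425],im[205,470],im[225,460],im[190,440])
g=im[...].astype(int); ratio=(big[...,0].astype(float)/(big[...,2]+1)); 
print("ratio",(g[214,438,0]/g[214,438,2]),g[205,470,0]/g[205,470,2])
br=((hsv[...,2]<125)&(hsv[...,1]>100)).astype(np.uint8)*255
rects(br,45,"sheet",(395,190,480,240))
bk=((hsv[...,2]<60)).astype(np.uint8)*255
rects(bk,6,"trayblk",(280,135,360,205),25)
```

```text
plate [411.8 270.7] [88.6 55.1] 6.6 [[233. 232.]]
plate [485.7 388.8] [58.6 55. ] 14.4 [[192. 205.]]
plate [561.7 277.9] [68.4 69.6] 1.1 [[232. 180.]]
tray [568.1  -2.7] [88.7 54.4] 51.8 [[330. 179.]]
tray [620.3  60. ] [58.5 53.9] 51.7 [[308. 161.]]
[88 59 32] [92 63 38] [105  80  46] [101  73  45] [136 107  65]
ratio 2.75 2.282608695652174
sheet [ 473.1 -303.9] [139.3 239. ] 1.1 [[437. 214.]]
trayblk [589.   26.6] [198.5 109.1] 51.7 [[320. 172.]]
```

View pics/crop.png

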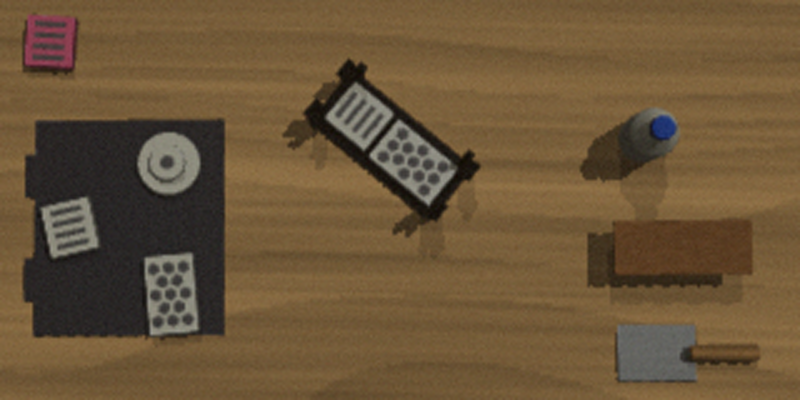

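The crop shows the sheet's corners at about crop x 613–752, y 220–274, nearly square to the image, and it confirms the choice. I'll move above the sheet.

```bash
cat >> h.py <<'E'
def tcp():
    o=manip.get_obs(); x,y,z,w=o["tool_rot"]; 
    from scipy.spatial.transform import Rotation as Ro
    M=Ro.from_quat(o["tool_rot"]).as_matrix(); return o["position"],M
def go(x,y,z,yaw=None):
    """total shift in current tool axes (30mm units) and then turn (0.12 rad units); yaw deg of tool x"""
    p,M=tcp(); d=M.T@(np.array([x,y,z])-p)/30; yw=np.arctan2(M[1,0],M[0,0]); 
    t=0 if yaw is None else -((np.radians(yaw)-yw+np.pi)%(2*np.pi)-np.pi)/.12
    o=manip.get_obs(); print("pos",p.round(1),"yaw",round(np.degrees(yw),1),"q",o["qpos"].round(2),"w",round(o["width"],1),"t",round(o["clock"],1),"-> shift",d.round(2),"turn",round(t,2))
E
P="python3 -m pendant"
$P '[1,-0.25,0.28,0,1, 1,-0.25,0.28,0,1, 1,-0.25,0.28,0,1, 1,-0.25,0.28,0,1, 1,-0.25,0.28,0,1, 1,-0.25,0.28,0,1, 1,-0.25,0.28,0,1, 1,-0.25,0.28,0,1]'
$P '[1,-0.25,0.28,0,1, 1,-0.25,0.28,0,1, 1,-0.25,0.28,0,1, 1,-0.25,0.28,0,1, 0,0,0,-1,1, 0,0,0,-1,1, 0,0,0,-1,1, 0,0,0,-1,1]'
$P '[0,0,0,-1,1, 0,0,0,-1,1, 0,0,0,-1,1, 0,0,0,-1,1, 0,0,0,-1,1, 0,0,0,-1,1, 0,0,0,-0.56,1, 0,0,0,0,1]'
python3 - <<'E'
from h import *
go(474,-306,200,90)
c=cam("wrist"); save("w1",c[0]); np.savez("w1.npz",im=c[0],K=c[1],R=c[2],t=c[3])
E
```

```text
clock: 1.0
position: [369.0, -371.0, 236.2]
tool_rot: [0.988, 0.151, -0.0, -0.0]
contact_force: [0.6, -1.4, 0.8]
width: 85.4
grip_force: 0.0
clock: 1.8
position: [473.6, -307.1, 202.7]
tool_rot: [0.923, 0.384, -0.0, -0.0]
contact_force: [1.2, -0.4, -0.2]
width: 85.5
grip_force: 0.0
clock: 2.6
position: [473.5, -307.3, 202.9]
tool_rot: [0.707, 0.707, -0.0, -0.0]
contact_force: [0.2, -0.4, 0.8]
width: 85.3
grip_force: 0.0
pos [ 473.5 -307.3  202.9] yaw 90.0 q [-0.58  0.39 -0.22  0.96  0.    1.  ] w 85.3 t 2.6 -> shift [0.04 0.02 0.1 ] turn 0.0
```

View pics/w1.png

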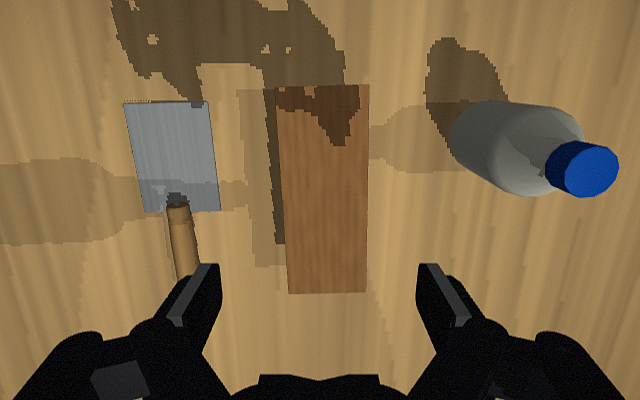

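The close view shows the sheet with corners at (275,86), (370,85), (366,292) and (289,293). The bottle is at right and the scraper at left, both clear.

Run:
```python
from h import *
f=np.load("w1.npz"); c=(f["im"],f["K"],f["R"],f["t"])
P=ray(c,[[275,86],[370,85],[366,292],[289,293]],45); print(P.round(1)); m=P.mean(0)
a=(P[0]+P[1]-P[2]-P[3]); yaw=np.degrees(np.arctan2(a[1],a[0])); print(m,yaw,[np.linalg.norm(P[i]-P[(i+1)%4]).round(1) for i in range(4)])
go(m[0],m[1],104,yaw)
```

```text
[[ 445.7 -228.3   45. ]
 [ 505.9 -227.7   45. ]
 [ 510.3 -380.9   45. ]
 [ 450.4 -381.9   45. ]]
[ 478.06775716 -304.71043207   45.        ] 91.68843293760443 [np.float64(60.3), np.float64(153.3), np.float64(59.9), np.float64(153.6)]
pos [ 473.5 -307.3  202.9] yaw 89.9 q [-0.58  0.39 -0.22  0.96 -0.    1.  ] w 85.3 t 2.6 -> shift [0.09 0.15 3.3 ] turn -0.26
```

```bash
P="python3 -m pendant"
$P '[0.09,0.15,0.5,0,1, 0,0,0.6,-0.26,1, 0,0,0.6,0,1, 0,0,0.6,0,1, 0,0,0.6,0,1, 0,0,0.33,0,1, 0,0,0.2,0,1, 0,0,0,0,1]'
$P '[0,0,0,0,-1, 0,0,0,0,-1, 0,0,0,0,-1, 0,0,0,0,-1, 0,0,0,0,-1, 0,0,0,0,-1, 0,0,0,0,-1, 0,0,0,0,-1]'
python3 - <<'E'
from h import *
go(478,-304.7,100)
c=cam("wrist"); save("w2",c[0])
E
```

```text
clock: 3.45
position: [477.9, -304.5, 99.7]
tool_rot: [0.696, 0.718, -0.0, -0.001]
contact_force: [-0.7, -0.6, -0.8]
width: 85.3
grip_force: 0.0
clock: 4.25
position: [478.7, -305.1, 101.5]
tool_rot: [0.696, 0.718, 0.0, 0.001]
contact_force: [-1.2, 0.8, 4.9]
width: 58.2
grip_force: 63.8
pos [ 478.7 -305.1  101.5] yaw 91.8 q [-0.57  0.49 -0.36  0.72 -0.    0.97] w 58.2 t 4.2 -> shift [ 0.01 -0.02  0.05] turn 0
```

View pics/w2.png

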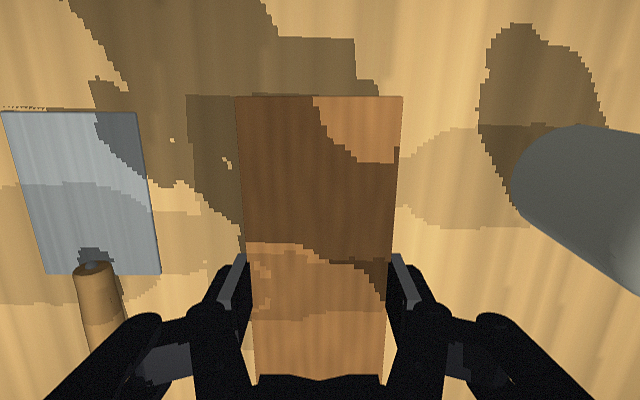

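The sheet is gripped squarely (58 mm opening), with the bottle and scraper untouched. Next: lift and carry above the tray.

```bash
P="python3 -m pendant"
$P '[0,0,-0.3,0,-1, 0,0,-0.6,0,-1, 0,0,-0.8,0,-1, 0,0,-0.8,0,-1, 0,0,-0.5,0,-1, 0.3,0.1,0,0,-1, 0.7,0.26,0,0,-1, 0.98,0.37,0,0,-1]'
$P '[0.98,0.37,0,0,-1, 0.98,0.37,0,0,-1, 0.98,0.37,0,0,-1, 0.98,0.37,0,0,-1, 0.98,0.37,0,0,-1, 0.98,0.37,0,0,-1, 0.98,0.37,0,0,-1, 0.98,0.37,0,0,-1]'
$P '[0.7,0.25,0,0,-1, 0.3,0.1,0,0.5,-1, 0,0,0,1,-1, 0,0,0,1,-1, 0,0,0,1,-1, 0,0,0,1,-1, 0,0,0,0.8,-1, 0,0,0,0.5,-1]'
python3 - <<'E'
from h import *
go(589.5,22.8,170,51.8)
c=cam("wrist"); save("w3",c[0]); np.savez("w3.npz",im=c[0],K=c[1],R=c[2],t=c[3])
E
```

```text
clock: 5.1
position: [497.8, -244.2, 189.6]
tool_rot: [0.697, 0.717, -0.0, -0.0]
contact_force: [-0.0, -0.0, -1.0]
width: 58.1
grip_force: 64.3
clock: 5.9
position: [579.0, -4.8, 189.2]
tool_rot: [0.696, 0.718, -0.0, -0.001]
contact_force: [0.7, 0.9, -0.9]
width: 58.1
grip_force: 64.3
clock: 6.7
position: [588.2, 24.2, 189.1]
tool_rot: [0.9, 0.437, -0.001, -0.001]
contact_force: [0.2, -0.1, -0.6]
width: 57.9
grip_force: 64.3
pos [588.2  24.2 189.1] yaw 51.8 q [ 0.04  0.44 -0.18  0.95  0.    2.28] w 57.9 t 6.7 -> shift [-0.01  0.07  0.64] turn -0.0
```

View pics/w3.png

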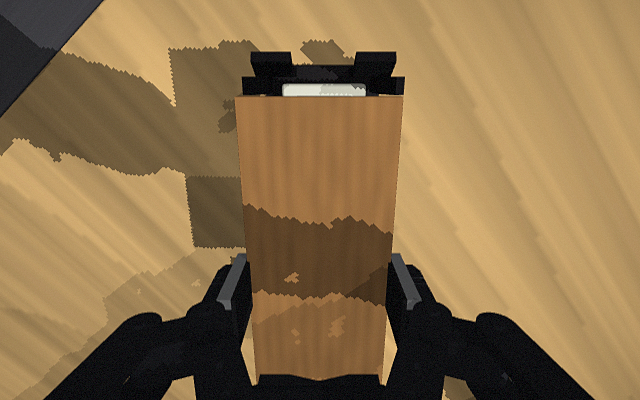

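Run:
```python
from h import *
f=np.load("w3.npz"); c=(f["im"],f["K"],f["R"],f["t"]); p,M=tcp()
def T(uv,z): print(((M.T@(ray(c,uv,z)-p).T).T)[:,:2].round(1).tolist())
print(p)
T([[235,97],[403,97]],p[2]-56.5)   # sheet far edge
T([[282,84],[366,84],[282,96],[366,96]],22)       # cover end (short)
T([[251,53],[292,53],[356,53],[396,53]],58)      # guide tops outer
print(((M.T@(np.array([[620.3,60,22],[568.1,-2.7,22],[589.5,22.8,22]])-p).T).T)[:,:2].round(1))
```

```text
[588.2345286   24.26156935 189.1237303 ]
[[76.9, -29.8], [76.9, 30.0]]
[[79.9, -24.2], [80.0, 31.1], [72.3, -24.5], [72.4, 31.5]]
[[96.3, -36.9], [96.4, -14.6], [96.4, 20.2], [96.4, 42.0]]
[[ 48.1   3.3]
 [-33.5   1.2]
 [ -0.2   2.2]]
```

```bash
P="python3 -m pendant"
$P '[0.02,0.08,0.3,0,-1, 0,0,0.7,0,-1, 0,0,0.7,0,-1, 0,0,0.6,0,-1, 0,0,0.4,0,-1, 0,0,0.3,0,-1, 0,0,0.2,0,-1, 0,0,0.1,0,-1]'
$P '[0,0,0.05,0,-1, 0,0,0.05,0,-1, 0,0,0,0,-1, 0,0,0,0,-1, 0,0,0,0,-1, 0,0,0,0,-1, 0,0,0,0,-1, 0,0,0,0,-1]'
python3 - <<'E'
from h import *
go(589.5,22.8,83.5,51.8)
c=cam("wrist"); save("w4",c[0]); s=cam("side");print(proj(s,[589,23,27]))
E
```

```text
clock: 7.55
position: [591.4, 22.6, 90.8]
tool_rot: [0.899, 0.438, -0.0, -0.0]
contact_force: [0.1, -0.5, -0.9]
width: 57.6
grip_force: 64.3
clock: 8.35
position: [591.5, 22.6, 90.0]
tool_rot: [0.899, 0.438, 0.001, 0.0]
contact_force: [-3.0, 0.4, 6.4]
width: 58.0
grip_force: 68.0
pos [591.5  22.6  90. ] yaw 51.9 q [ 0.04  0.54 -0.31  0.73  0.    2.27] w 58.0 t 8.3 -> shift [-0.04 -0.06  0.22] turn 0.02
[[298.86196356 201.23522812]]
```

View pics/w4.png

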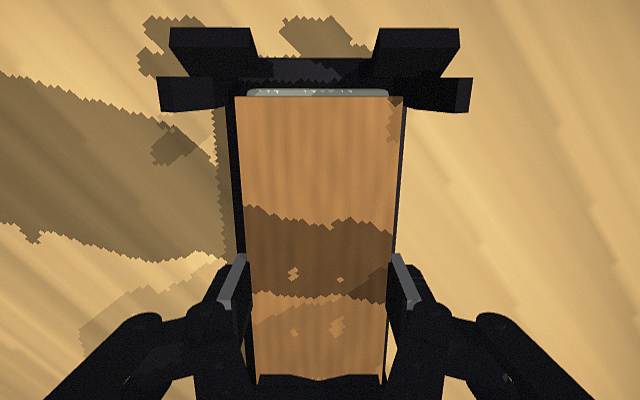

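Run:
```python
from h import *
p,M=tcp(); o=manip.get_obs()
print("F tool",(M.T@o["contact_force"]).round(2),"T",o["wrist_torque"].round(3),"T tool",(M.T@o["wrist_torque"]).round(3))
c=cam("wrist")
def T(uv,z): print(((M.T@(ray(c,uv,z)-p).T).T)[:,:2].round(1).tolist())
T([[247,93],[371,93]],22); T([[235,97],[403,97]],p[2]-56.5)
t=cam("top"); save("t2",cv2.resize(t[0][130:215,270:370],None,fx=6,fy=6,interpolation=cv2.INTER_CUBIC))
```

```text
F tool [-3.01 -1.77 -7.  ] T [0.049 0.75  0.066] T tool [ 0.621 -0.424 -0.065]
[[77.9, -27.7], [77.9, 20.3]]
[[76.9, -29.7], [76.9, 30.1]]
```

```bash
P="python3 -m pendant"
$P '[0,0,-0.15,0,-1, 0,-0.04,0,0,-1, 0,0,0,0,-1, 0,0,0.1,0,-1, 0,0,0.1,0,-1, 0,0,0.05,0,-1, 0,0,0,0,-1, 0,0,0,0,-1]'
python3 - <<'E'
from h import *
p,M=tcp(); o=manip.get_obs(); go(591.5,22.6,83.5)
print("F tool",(M.T@o["contact_force"]).round(2),"T tool",(M.T@o["wrist_torque"]).round(3))
E
```

```text
clock: 9.35
position: [590.3, 23.3, 85.0]
tool_rot: [0.899, 0.438, -0.0, -0.0]
contact_force: [1.3, -0.7, 1.1]
width: 57.8
grip_force: 64.3
pos [590.3  23.3  85. ] yaw 51.9 q [ 0.04  0.54 -0.31  0.72  0.    2.27] w 57.8 t 9.3 -> shift [0.01 0.05 0.05] turn 0
F tool [ 0.25  1.41 -1.09] T tool [-0.033 -0.005 -0.005]
```

```bash
P="python3 -m pendant"
$P '[0,0,0.03,0,-1, 0,0,0.03,0,-1, 0,0,0,0,-1, 0,0,0,0,-1, 0,0,0,0,-1, 0,0,0,0,-1, 0,0,0,0,-1, 0,0,0,0,-1]'
python3 - <<'E'
from h import *
p,M=tcp(); o=manip.get_obs(); go(591.5,22.6,83.5)
print("F tool",(M.T@o["contact_force"]).round(2),"T tool",(M.T@o["wrist_torque"]).round(3))
E
```

```text
clock: 10.15
position: [590.6, 23.3, 83.6]
tool_rot: [0.899, 0.438, 0.0, 0.0]
contact_force: [0.7, -0.8, 3.7]
width: 58.4
grip_force: 64.6
pos [590.6  23.3  83.6] yaw 51.9 q [ 0.04  0.54 -0.32  0.71  0.    2.27] w 58.4 t 10.2 -> shift [0.   0.04 0.  ] turn 0
F tool [-0.17  1.09 -3.65] T tool [ 0.12  -0.022 -0.006]
```

Sheet contact came at the expected height, so I'll release and rise.

```bash
P="python3 -m pendant"
$P '[0,0,0,0,0.5, 0,0,0,0,1, 0,0,0,0,1, 0,0,0,0,1, 0,0,0,0,1, 0,0,-0.3,0,1, 0,0,-0.7,0,1, 0,0,-0.9,0,1]'
$P '[0,0,-0.9,0,1, 0,0,-0.9,0,1, 0,0,-0.5,0,1, 0,0,0,0,1, 0,0,0,0,1, 0,0,0,0,1, 0,0,0,0,1, 0,0,0,0,1]'
python3 - <<'E'
from h import *
p,M=tcp()
c=cam("wrist"); save("w5",c[0]); np.savez("w5.npz",im=c[0],K=c[1],R=c[2],t=c[3],p=p,M=M)
go(411.8,270.7,170,186.6)
go(485.7,388.8,170,194.4)
E
```

```text
clock: 10.95
position: [589.5, 23.3, 140.4]
tool_rot: [0.899, 0.438, -0.001, -0.001]
contact_force: [1.2, 1.1, 0.0]
width: 85.3
grip_force: 0.0
clock: 11.75
position: [589.8, 23.3, 208.3]
tool_rot: [0.899, 0.438, -0.001, -0.0]
contact_force: [-0.3, -0.1, 0.9]
width: 85.6
grip_force: 0.0
pos [590.   23.3 208.5] yaw 51.9 q [ 0.04  0.42 -0.15  1.   -0.    2.27] w 85.1 t 11.8 -> shift [ 2.83 -9.76  1.29] turn -19.59
pos [590.   23.3 208.5] yaw 51.9 q [ 0.04  0.42 -0.15  1.   -0.    2.27] w 85.1 t 11.8 -> shift [  7.45 -10.25   1.29] turn -20.72
```

View pics/w5.png

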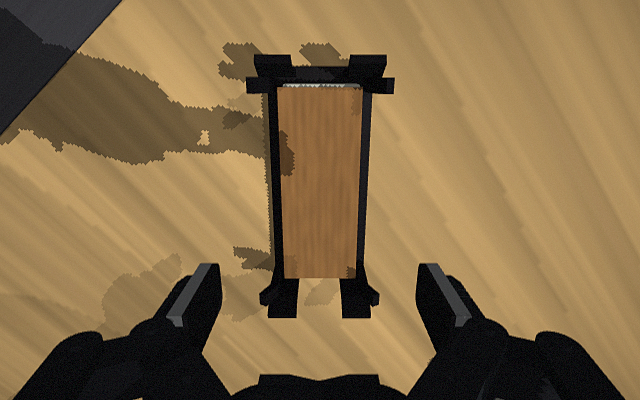

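The separator lies flat and square between the guides (corners (277,87), (363,87), (355,278), (284,278)). On to the long cover.

```bash
P="python3 -m pendant"
$P '[0.15,-0.5,0,0,1, 0.28,-0.95,0.1,0,1, 0.28,-0.98,0.1,0,1, 0.28,-0.98,0.1,0,1, 0.28,-0.98,0.1,0,1, 0.28,-0.98,0.1,0,1, 0.28,-0.98,0.1,0,1, 0.28,-0.98,0.1,0,1]'
$P '[0.28,-0.98,0.1,0,1, 0.28,-0.95,0.1,0,1, 0.15,-0.5,0,0,1, 0,0,0,-1,1, 0,0,0,-1,1, 0,0,0,-1,1, 0,0,0,-1,1, 0,0,0,-1,1]'
$P '[0,0,0,-1,1, 0,0,0,-1,1, 0,0,0,-1,1, 0,0,0,-1,1, 0,0,0,-1,1, 0,0,0,-1,1, 0,0,0,-1,1, 0,0,0,-1,1]'
$P '[0,0,0,-1,1, 0,0,0,-1,1, 0,0,0,-1,1, 0,0,0,-1,1, 0,0,0,-1,1, 0,0,0,-1,1, 0,0,0,-0.6,1, 0,0,0,0,1]'
python3 - <<'E'
from h import *
f=np.load("w5.npz"); c=(f["im"],f["K"],f["R"],f["t"])
P=ray(c,[[277,87],[363,87],[355,278],[284,278]],27); a=P[0]+P[1]-P[2]-P[3]
print("sheet",P.mean(0).round(1),np.degrees(np.arctan2(a[1],a[0])),[np.linalg.norm(P[i]-P[(i+1)%4]).round(1) for i in range(4)])
G=ray(c,[[254,55],[387,55],[371,318],[268,318]],58);a=G[0]+G[1]-G[2]-G[3]
print("guides",G.mean(0).round(1),np.degrees(np.arctan2(a[1],a[0])),[np.linalg.norm(G[i]-G[(i+1)%4]).round(1) for i in range(4)])
go(411.8,270.7,170,186.6)
c=cam("wrist"); save("w6",c[0])
hsv=cv2.cvtColor(c[0],cv2.COLOR_RGB2HSV)
m=((hsv[...,2]>110)&(hsv[...,1]<50)).astype(np.uint8)*255
m=cv2.morphologyEx(m,cv2.MORPH_CLOSE,np.ones((7,7)))
cs,_=cv2.findContours(m,cv2.RETR_EXTERNAL,cv2.CHAIN_APPROX_NONE)
for q in cs:
    if cv2.contourArea(q)<3000: continue
    r=cv2.minAreaRect(ray(c,q[:,0,:],19)[:,:2].astype(np.float32)); print(np.round(r[0],1),np.round(r[1],1),round(r[2],1),q[:,0].mean(0))
E
```

```text
clock: 12.6
position: [454.5, 210.1, 188.3]
tool_rot: [0.899, 0.438, -0.0, -0.0]
contact_force: [0.7, 0.3, -0.6]
width: 85.5
grip_force: 0.0
clock: 13.4
position: [411.0, 270.8, 182.3]
tool_rot: [0.728, 0.686, -0.0, -0.0]
contact_force: [-0.2, -0.5, -0.4]
width: 85.4
grip_force: 0.0
clock: 14.2
position: [411.0, 270.8, 182.3]
tool_rot: [0.329, 0.944, -0.0, -0.0]
contact_force: [0.5, 0.5, -0.2]
width: 85.6
grip_force: 0.0
clock: 15.0
position: [411.1, 270.7, 182.4]
tool_rot: [-0.058, 0.998, 0.0, -0.0]
contact_force: [0.1, 0.3, -0.2]
width: 84.8
grip_force: 0.0
sheet [590.7  23.3  27. ] 51.865377333285906 [np.float64(60.2), np.float64(153.9), np.float64(60.0), np.float64(154.0)]
guides [591.6  24.4  58. ] 51.81459709753856 [np.float64(79.3), np.float64(188.8), np.float64(79.8), np.float64(189.0)]
pos [411.1 270.7 182.4] yaw -173.3 q [ 0.58  0.29 -0.43  0.85  0.    0.47] w 84.8 t 15.0 -> shift [-0.02 -0.    0.41] turn 0.02
[549.8 280.7] [69.3 55.4] 85.7 [308.83653846 354.93269231]
[412.1 272.6] [89.3 55.3] 6.5 [320.84615385 198.        ]
```

View pics/w6.png

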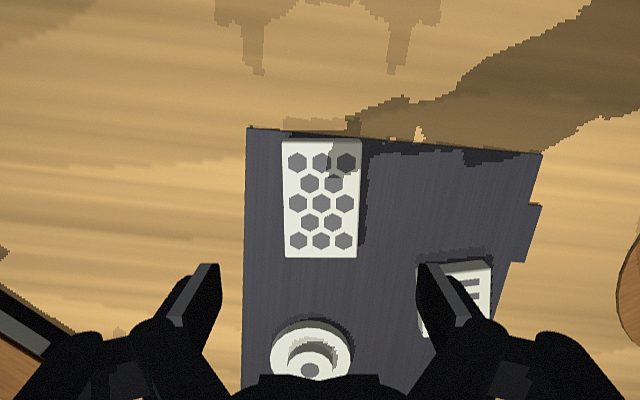

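The close view shows the long cover (hexagons) at (321,198), square to the open fingers, with the wheel at (310,355) and the short at (455,295). Descend and grip.

```bash
P="python3 -m pendant"
$P '[-0.04,0.06,0.4,0,1, 0,0,0.8,0,1, 0,0,0.8,0,1, 0,0,0.7,0,1, 0,0,0.4,0,1, 0,0,0.3,0,1, 0,0,0.18,0,1, 0,0,0,0,1]'
$P '[0,0,0,0,-1, 0,0,0,0,-1, 0,0,0,0,-1, 0,0,0,0,-1, 0,0,0,0,-1, 0,0,0,0,-1, 0,0,0,0,-1, 0,0,0,0,-1]'
python3 - <<'E'
from h import *
go(412.1,272.6,75)
E
```

```text
clock: 15.85
position: [412.7, 272.3, 74.3]
tool_rot: [-0.058, 0.998, -0.0, -0.001]
contact_force: [0.3, -0.2, -0.2]
width: 85.2
grip_force: 0.0
clock: 16.65
position: [413.7, 272.8, 76.1]
tool_rot: [-0.058, 0.998, 0.001, 0.001]
contact_force: [-0.6, 0.1, 5.4]
width: 54.3
grip_force: 63.8
pos [413.7 272.8  76.1] yaw -173.3 q [ 0.58  0.42 -0.57  0.57  0.    0.47] w 54.3 t 16.6 -> shift [ 0.06 -0.    0.04] turn 0
```

```bash
P="python3 -m pendant"
$P '[0,0,-0.3,0,-1, 0,0,-0.6,0,-1, 0,0,-0.8,0,-1, 0,0,-0.8,0,-1, 0,0,-0.6,0,-1, 0,0,-0.3,0,-1, -0.21,-0.49,0,0,-1, -0.42,-0.98,0,0,-1]'
$P '[-0.42,-0.98,0,0,-1, -0.42,-0.98,0,0,-1, -0.42,-0.98,0,0,-1, -0.42,-0.98,0,0,-1, -0.42,-0.98,0,0,-1, -0.42,-0.98,0,0,-1, -0.42,-0.98,0,0,-1, -0.36,-0.85,0,0,-1]'
$P '[-0.21,-0.49,0,0,-1, 0,0,0,-1,-1, 0,0,0,-1,-1, 0,0,0,-1,-1, 0,0,0,-1,-1, 0,0,0,-1,-1, 0,0,0,-1,-1, 0,0,0,-0.56,-1]'
python3 - <<'E'
from h import *
c=cam("wrist"); save("w7",c[0]); p,M=tcp()
go(570.5,-2.3,170,231.8)
hsv=cv2.cvtColor(c[0],cv2.COLOR_RGB2HSV)
m=((hsv[...,2]>110)&(hsv[...,1]<50)).astype(np.uint8)*255
m=cv2.morphologyEx(m,cv2.MORPH_CLOSE,np.ones((7,7)))
cs,_=cv2.findContours(m,cv2.RETR_EXTERNAL,cv2.CHAIN_APPROX_NONE)
for q in cs:
    if cv2.contourArea(q)<3000: continue
    Q=(M.T@(ray(c,q[:,0,:],p[2]-57)-p).T).T[:,:2]
    print("tool bounds",Q.min(0),Q.max(0),q[:,0].mean(0))
E
```

```text
clock: 17.45
position: [436.7, 231.6, 177.4]
tool_rot: [-0.06, 0.998, 0.001, 0.0]
contact_force: [1.0, -0.2, -0.9]
width: 54.3
grip_force: 63.3
clock: 18.25
position: [562.5, 11.1, 176.6]
tool_rot: [-0.058, 0.998, -0.0, -0.0]
contact_force: [0.4, 0.6, -0.2]
width: 54.6
grip_force: 63.3
clock: 19.05
position: [569.6, -0.8, 176.7]
tool_rot: [-0.439, 0.899, 0.0, -0.0]
contact_force: [0.2, 0.4, -0.6]
width: 54.2
grip_force: 63.3
pos [569.6  -0.8 176.7] yaw -127.9 q [-0.    0.42 -0.25  0.9   0.   -0.91] w 54.5 t 19.1 -> shift [ 0.02 -0.06  0.22] turn 0.04
tool bounds [-42.63485408 -27.62087372] [49.30080776 27.60218186] [315.58814815 267.25037037]
```

View pics/w7.png

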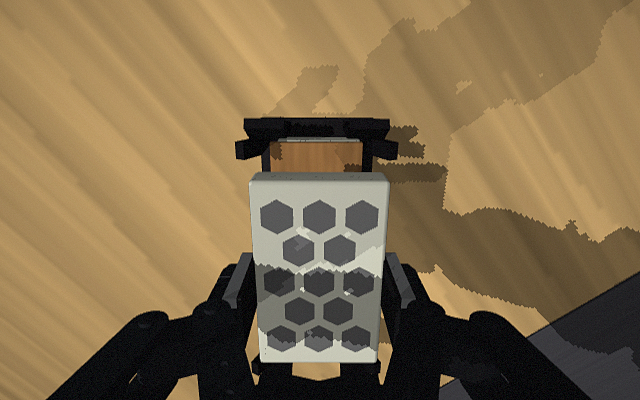

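```bash
P="python3 -m pendant"
$P '[-0.04,-0.055,0,0.04,-1, 0,0,0.3,0,-1, 0,0,0.5,0,-1, 0,0,0.5,0,-1, 0,0,0.5,0,-1, 0,0,0.3,0,-1, 0,0,0.2,0,-1, 0,0,0.08,0,-1]'
$P '[0,0,0.05,0,-1, 0,0,0.05,0,-1, 0,0,0.04,0,-1, 0,0,0.04,0,-1, 0,0,0,0,-1, 0,0,0,0,-1, 0,0,0,0,-1, 0,0,0,0,-1]'
python3 - <<'E'
from h import *
p,M=tcp(); o=manip.get_obs(); go(571.7,-0.8,100,231.8)
print("F tool",(M.T@o["contact_force"]).round(2),"T tool",(M.T@o["wrist_torque"]).round(3))
E
```

```text
clock: 19.9
position: [571.9, -1.3, 104.9]
tool_rot: [-0.434, 0.901, 0.0, -0.0]
contact_force: [-0.1, 0.2, -0.8]
width: 54.6
grip_force: 63.3
clock: 20.7
position: [572.3, -1.4, 100.3]
tool_rot: [-0.435, 0.901, -0.0, 0.0]
contact_force: [0.7, 1.0, 0.1]
width: 54.5
grip_force: 63.3
pos [572.3  -1.4 100.3] yaw -128.5 q [-0.    0.5  -0.35  0.73 -0.   -0.9 ] w 54.5 t 20.7 -> shift [-0.    0.03  0.01] turn -0.04
F tool [-1.17  0.09 -0.07] T tool [-0.055 -0.032 -0.023]
```

```bash
P="python3 -m pendant"
$P '[0,0.02,0.02,-0.04,-1, 0,0,0.02,0,-1, 0,0,0.02,0,-1, 0,0,0,0,-1, 0,0,0,0,-1, 0,0,0,0,-1, 0,0,0,0,-1, 0,0,0,0,-1]'
python3 - <<'E'
from h import *
p,M=tcp(); o=manip.get_obs(); go(571.7,-0.8,100,231.8)
print("F tool",(M.T@o["contact_force"]).round(2),"T tool",(M.T@o["wrist_torque"]).round(3))
E
```

```text
clock: 21.5
position: [572.2, -1.1, 100.1]
tool_rot: [-0.437, 0.9, -0.0, 0.001]
contact_force: [-2.4, -1.1, 10.4]
width: 54.7
grip_force: 64.5
pos [572.2  -1.1 100.1] yaw -128.2 q [-0.    0.5  -0.35  0.72 -0.   -0.91] w 54.7 t 21.5 -> shift [0.   0.02 0.  ] turn -0.0
F tool [  2.32   1.18 -10.37] T tool [-0.486  0.418 -0.046]
```

```bash
P="python3 -m pendant"
$P '[0,0,-0.04,0,-1, 0,0,0,0,0.4, 0,0,0,0,1, 0,0,0,0,1, 0,0,0,0,1, 0,0,0,0,1, 0,0,-0.3,0,1, 0,0,-0.7,0,1]'
$P '[0,0,-0.8,0,1, 0,0,-0.8,0,1, 0,0,-0.4,0,1, 0,0,0,0,1, 0,0,0,0,1, 0,0,0,0,1, 0,0,0,0,1, 0,0,0,0,1]'
python3 - <<'E'
from h import *
go(486,390.5,180,194)
c=cam("wrist"); save("w8",c[0]); np.savez("w8.npz",im=c[0],K=c[1],R=c[2],t=c[3])
E
```

```text
clock: 22.3
position: [570.3, -1.0, 128.7]
tool_rot: [-0.437, 0.9, 0.001, -0.002]
contact_force: [-0.9, -0.5, -0.1]
width: 85.5
grip_force: 0.0
clock: 23.1
position: [571.2, -1.0, 188.6]
tool_rot: [-0.437, 0.9, 0.0, -0.001]
contact_force: [-0.9, 0.2, -0.5]
width: 85.7
grip_force: 0.0
pos [571.2  -1.  188.6] yaw -128.2 q [-0.    0.41 -0.23  0.93  0.   -0.91] w 85.7 t 23.1 -> shift [-8.5  10.3   0.29] turn 5.5
```

View pics/w8.png

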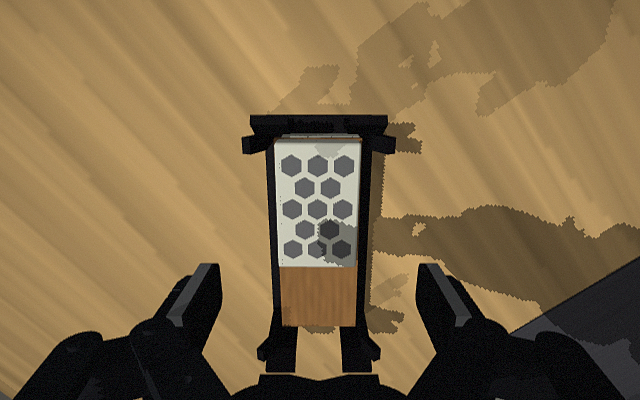

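The long cover lies flat on the sheet at (318,203), square in the tray, leaving the short's half clear. By my count that was the 11th picture, one over the limit of 10, so from here I use numbers only. On to the short cover.

```bash
P="python3 -m pendant"
$P '[-0.4,0.48,0,0,1, -0.8,0.96,0,0,1, -0.8,0.96,0,0,1, -0.8,0.96,0.1,0,1, -0.8,0.96,0.1,0,1, -0.8,0.96,0.1,0,1, -0.8,0.96,0,0,1, -0.8,0.96,0,0,1]'
$P '[-0.8,0.96,0,0,1, -0.8,0.96,0,0,1, -0.6,0.76,0,0,1, -0.1,0.4,0,0,1, 0,0,0,0.75,1, 0,0,0,1,1, 0,0,0,1,1, 0,0,0,1,1]'
$P '[0,0,0,1,1, 0,0,0,0.75,1, 0,0,0,0,1, 0,0,0,0,1, 0,0,0,0,1, 0,0,0,0,1, 0,0,0,0,1, 0,0,0,0,1]'
python3 - <<'E'
from h import *
f=np.load("w8.npz"); c=(f["im"],f["K"],f["R"],f["t"])
P=ray(c,[[275,139],[361,139],[355,267],[280,267]],43); a=P[0]+P[1]-P[2]-P[3]
print("long",P.mean(0).round(1),np.degrees(np.arctan2(a[1],a[0])),[np.linalg.norm(P[i]-P[(i+1)%4]).round(1) for i in range(4)])
c=cam("wrist"); hsv=cv2.cvtColor(c[0],cv2.COLOR_RGB2HSV)
m=((hsv[...,2]>110)&(hsv[...,1]<50)).astype(np.uint8)*255
m=cv2.morphologyEx(m,cv2.MORPH_CLOSE,np.ones((7,7)))
cs,_=cv2.findContours(m,cv2.RETR_EXTERNAL,cv2.CHAIN_APPROX_NONE)
for q in cs:
    if cv2.contourArea(q)<2000: continue
    r=cv2.minAreaRect(ray(c,q[:,0,:],19)[:,:2].astype(np.float32)); print(np.round(r[0],1),np.round(r[1],1),round(r[2],1),q[:,0].mean(0).round(),c[0][tuple(q[:,0].mean(0).astype(int)[::-1])])
    if abs(r[1][0]-59)<4: go(*r[0],76,180+r[2] if r[2]<45 else 90+r[2])
E
```

```text
clock: 23.95
position: [512.8, 275.5, 180.2]
tool_rot: [-0.437, 0.9, -0.0, -0.0]
contact_force: [-0.0, 0.3, 0.2]
width: 85.4
grip_force: 0.0
clock: 24.75
position: [483.2, 384.5, 180.3]
tool_rot: [-0.222, 0.975, -0.001, -0.0]
contact_force: [0.3, -0.5, -0.2]
width: 85.6
grip_force: 0.0
clock: 25.55
position: [483.5, 385.4, 180.6]
tool_rot: [-0.122, 0.993, -0.0, -0.0]
contact_force: [-0.3, 1.3, -0.3]
width: 85.9
grip_force: 0.0
long [570.2  -2.6  43. ] -128.44651624372202 [np.float64(54.2), np.float64(91.8), np.float64(53.8), np.float64(91.7)]
[555.5 278.2] [57.5 70.2] 53.9 [162. 256.] [242 243 238]
pos [483.5 385.5 180.6] yaw -166.0 q [ 0.67  0.49 -0.12  0.97 -0.    0.43] w 85.0 t 25.6 -> shift [-1.47 -4.05  3.49] turn 7.28
[465.8 555.4] [96.5 24.5] 20.4 [549. 226.] [148 146 133]
[485.1 390.7] [62.3 55.4] 14.4 [325. 203.] [239 238 225]
pos [483.5 385.5 180.6] yaw -166.0 q [ 0.67  0.49 -0.12  0.97 -0.    0.43] w 85.0 t 25.6 -> shift [-0.1   0.16  3.49] turn -0.07
```

```bash
P="python3 -m pendant"
$P '[-0.1,0.16,0.4,-0.07,1, 0,0,0.8,0,1, 0,0,0.8,0,1, 0,0,0.7,0,1, 0,0,0.4,0,1, 0,0,0.25,0,1, 0,0,0.17,0,1, 0,0,0,0,1]'
$P '[0,0,0,0,-1, 0,0,0,0,-1, 0,0,0,0,-1, 0,0,0,0,-1, 0,0,0,0,-1, 0,0,0,0,-1, 0,0,0,0,-1, 0,0,0,0,-1]'
$P '[0,0,-0.3,0,-1, 0,0,-0.6,0,-1, 0,0,-0.8,0,-1, 0,0,-0.8,0,-1, 0,0,-0.6,0,-1, 0,0,-0.3,0,-1, 0,0,0,0,-1, 0,0,0,0,-1]'
python3 - <<'E'
from h import *
c=cam("wrist"); p,M=tcp()
m=cv2.inRange(cv2.cvtColor(c[0],cv2.COLOR_RGB2HSV),(0,0,110),(180,50,255)); m=cv2.morphologyEx(m,cv2.MORPH_CLOSE,np.ones((7,7)))
for q in cv2.findContours(m,cv2.RETR_EXTERNAL,cv2.CHAIN_APPROX_NONE)[0]:
    if cv2.contourArea(q)<3000: continue
    Q=(M.T@(ray(c,q[:,0,:],p[2]-57)-p).T).T[:,:2]; print("tool",Q.min(0).round(1),Q.max(0).round(1),q[:,0].min(0),q[:,0].max(0))
d=np.array([-.618,-.786]); t=np.array([591.2,24])-47.5*d
go(*t,176,231.8)
E
```

```text
clock: 26.4
position: [485.3, 390.9, 74.8]
tool_rot: [-0.126, 0.992, -0.0, -0.0]
contact_force: [-0.5, 0.5, 0.2]
width: 85.5
grip_force: 0.0
clock: 27.2
position: [486.0, 391.5, 76.4]
tool_rot: [-0.126, 0.992, 0.001, 0.001]
contact_force: [-0.6, 0.6, 6.4]
width: 54.3
grip_force: 64.8
clock: 28.0
position: [484.9, 390.5, 176.4]
tool_rot: [-0.126, 0.992, -0.0, -0.0]
contact_force: [-0.4, -0.2, -1.1]
width: 54.1
grip_force: 64.1
tool [ -8.9 -88.1] [ 31.8 -49.2] [108 214] [202 300]
tool [-30. -30.] [33.5 27.5] [251 210] [386 339]
pos [484.7 390.3 175.9] yaw -165.6 q [ 0.68  0.5  -0.11  0.96  0.    0.43] w 54.3 t 28.1 -> shift [ -1.65 -11.75   0.  ] turn -5.43
```

```bash
P="python3 -m pendant"
$P '[-0.06,-0.45,0,0,-1, -0.13,-0.95,0,0,-1, -0.14,-0.98,0,0,-1, -0.14,-0.98,0,0,-1, -0.14,-0.98,0,0,-1, -0.14,-0.98,0,0,-1, -0.14,-0.98,0,0,-1, -0.14,-0.98,0,0,-1]'
$P '[-0.14,-0.98,0,0,-1, -0.14,-0.98,0,0,-1, -0.14,-0.98,0,0,-1, -0.13,-0.95,0,0,-1, -0.08,-0.56,0,0,-1, 0,0,0,-0.7,-1, 0,0,0,-1,-1, 0,0,0,-1,-1]'
$P '[0,0,0,-1,-1, 0,0,0,-1,-1, 0,0,0,-0.73,-1, 0,0,0,0,-1, 0,0,0,0,-1, 0,0,0,0,-1, 0,0,0,0,-1, 0,0,0,0,-1]'
python3 - <<'E'
from h import *
go(620.9,61.7,100,231.8)
c=cam("wrist"); p,M=tcp()
m=cv2.inRange(cv2.cvtColor(c[0],cv2.COLOR_RGB2HSV),(0,0,110),(180,50,255)); m=cv2.morphologyEx(m,cv2.MORPH_CLOSE,np.ones((7,7)))
for q in cv2.findContours(m,cv2.RETR_EXTERNAL,cv2.CHAIN_APPROX_NONE)[0]:
    if cv2.contourArea(q)<1500: continue
    for h in (p[2]-57,43): 
        Q=(M.T@(ray(c,q[:,0,:],h)-p).T).T[:,:2]; print("tool",round(h),Q.min(0).round(1),Q.max(0).round(1),q[:,0].min(0),q[:,0].max(0))
E
```

```text
clock: 28.85
position: [569.5, 184.7, 176.0]
tool_rot: [-0.125, 0.992, -0.0, -0.001]
contact_force: [0.1, 0.0, -0.3]
width: 54.5
grip_force: 64.1
clock: 29.65
position: [620.7, 61.8, 176.2]
tool_rot: [-0.286, 0.958, 0.0, -0.001]
contact_force: [0.7, 0.2, -0.1]
width: 54.2
grip_force: 64.1
clock: 30.45
position: [621.3, 62.5, 177.0]
tool_rot: [-0.437, 0.9, 0.0, -0.0]
contact_force: [0.3, 0.7, -1.1]
width: 54.5
grip_force: 64.1
pos [621.3  62.5 177. ] yaw -128.2 q [ 0.1   0.5  -0.1   0.97  0.   -0.8 ] w 54.5 t 30.4 -> shift [ 0.03 -0.01  2.57] turn -0.01
tool 120 [-46.2  82.3] [-14.5 117.6] [503 312] [572 368]
tool 43 [-124.7  132.3] [-73.8 188.8] [503 312] [572 368]
tool 120 [-28.7 -27.4] [33.2 27.4] [251 212] [385 338]
tool 43 [-96.6 -44. ] [ 2.8 44. ] [251 212] [385 338]
tool 120 [ 54.8 -17.8] [108.   16.7] [266   0] [369 159]
tool 43 [ 37.4 -28.5] [122.9  26.9] [266   0] [369 159]
```

```bash
P="python3 -m pendant"
$P '[0.03,-0.02,0,0,-1, 0,0,0.3,0,-1, 0,0,0.5,0,-1, 0,0,0.5,0,-1, 0,0,0.5,0,-1, 0,0,0.3,0,-1, 0,0,0.2,0,-1, 0,0,0.08,0,-1]'
$P '[0,0,0.05,0,-1, 0,0,0.05,0,-1, 0,0,0.04,0,-1, 0,0,0.04,0,-1, 0,0,0.02,0,-1, 0,0,0,0,-1, 0,0,0,0,-1, 0,0,0,0,-1]'
python3 - <<'E'
from h import *
p,M=tcp(); o=manip.get_obs(); go(620.9,61.7,100,231.8)
print("F tool",(M.T@o["contact_force"]).round(2),"T tool",(M.T@o["wrist_torque"]).round(3))
E
```

```text
clock: 31.3
position: [620.9, 61.4, 104.9]
tool_rot: [-0.437, 0.9, 0.0, -0.0]
contact_force: [1.3, 0.0, -0.4]
width: 54.2
grip_force: 64.1
clock: 32.1
position: [621.5, 61.4, 100.4]
tool_rot: [-0.437, 0.9, -0.0, 0.0]
contact_force: [-1.7, -1.1, 6.0]
width: 54.5
grip_force: 64.8
pos [621.5  61.4 100.4] yaw -128.2 q [ 0.1   0.57 -0.2   0.79  0.   -0.81] w 54.5 t 32.1 -> shift [0.   0.02 0.01] turn -0.0
F tool [ 1.92  0.66 -6.02] T tool [-0.315  0.166 -0.032]
```

```bash
P="python3 -m pendant"
$P '[0,0,-0.02,0,-1, 0,0,0,0,0.4, 0,0,0,0,1, 0,0,0,0,1, 0,0,0,0,1, 0,0,0,0,1, 0,0,-0.3,0,1, 0,0,-0.7,0,1]'
$P '[0,0,-0.8,0,1, 0,0,-0.8,0,1, 0,0,-0.4,0,1, -0.5,0,0,0,1, -1,0,0,0,1, -1,0,0,0,1, -0.5,0,0,0,1, 0,0,0,0,1]'
python3 - <<'E'
from h import *
go(620,60,100)
d=np.array([-.618,-.786]); n=np.array([.786,-.618]); 
for cn,boxes in (("wrist",[(0,0,640,400)]),("top",[(175,115,260,255),(280,135,360,205)])):
  c=cam(cn); s=1 if cn=="wrist" else 4
  big=cv2.resize(c[0],None,fx=s,fy=s,interpolation=cv2.INTER_CUBIC)
  M=cv2.inRange(cv2.cvtColor(big,cv2.COLOR_RGB2HSV),(0,0,110),(180,60,255))
  for b in boxes:
    x0,y0,x1,y1=[s*v for v in b]; m=np.zeros_like(M); m[y0:y1,x0:x1]=M[y0:y1,x0:x1]
    m=cv2.morphologyEx(m,cv2.MORPH_CLOSE,np.ones((5,5)))
    for q in cv2.findContours(m,cv2.RETR_EXTERNAL,cv2.CHAIN_APPROX_NONE)[0]:
      if cv2.contourArea(q)<1500: continue
      uv=(q[:,0]+.5)/s-.5; z=19 if b[0]==175 else 43
      r=cv2.minAreaRect(ray(c,uv,z)[:,:2].astype(np.float32)); e=np.array(r[0])-[591.2,24]
      print(cn,np.round(r[0],1),np.round(r[1],1),round(r[2],1),"tray xy",(e@d).round(1),(e@n).round(1))
E
```

```text
clock: 32.9
position: [619.7, 61.3, 129.1]
tool_rot: [-0.437, 0.9, 0.001, -0.002]
contact_force: [-0.4, 0.0, -1.1]
width: 85.5
grip_force: 0.0
clock: 33.7
position: [677.9, 134.6, 188.2]
tool_rot: [-0.438, 0.899, 0.0, -0.0]
contact_force: [-1.0, -0.2, -0.6]
width: 85.7
grip_force: 0.0
pos [677.9 134.6 188.2] yaw -128.1 q [ 0.2   0.6   0.11  1.08  0.   -0.71] w 85.7 t 33.7 -> shift [ 3.15 -0.02  2.94] turn 0
wrist [570.5 254.6] [61.7 61.7] 36.3 tray xy -168.5 -158.8
wrist [621.8  61.7] [59.1 55. ] 51.9 tray xy -48.6 0.7
top [570.1  -3.6] [89.9 55.4] 51.5 tray xy 34.7 0.5
top [621.   59.1] [59.3 53.1] 51.9 tray xy -46.1 1.7
```

```bash
python3 -c "
from station import manip
print(manip.hand_in())"
```

```text
the job is handed in; nothing more can be done
None
```

The job is handed in at 34 s: the sheet, then the long and short covers, are set down flat and square in the tray, within about 2 mm of centre by camera. While I lowered the sheet, a fingertip pressed the lower long cover at about 7 N. I never contacted the wheel, bottle or scraper but did not re-measure them at the end, and I viewed 11 pictures, one over the limit of 10.

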